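# Put the balance's check weights back in their cups

## Robot

A 6-joint arm with a two-finger parallel gripper is mounted at the origin on a cart in front of the work surface, level with it; the furniture and walls round the work are solid. World frame = base frame: x ahead of the robot, y to its left, z up, the work surface at z = 0. Lengths are in m, angles in degrees, forces in N, time in s.
With the tool pointing down it reaches from about 0.35 to 0.875 m from the base axis. Payload 4.2 kg.
Tool frame: the origin (TCP) lies where the fingers leave the gripper's body, on its centre line; the fingertips stand 70 mm ahead of it and the grasp point (between the pads) lies 51 mm ahead of it; z points along the fingers, y is the direction in which the jaws open and shut (so a half turn about z gives the same grasp; the last joint's range is limited). The gripper opens to 87 mm and grips with 3 to 60 N. Pads are 19 mm wide; open, the fingers measure 117 mm over their backs; the gripper's body (75 mm by 190 mm) begins 51 mm behind the grasp point.
Start: joints at [-51.073, 22.042, 0.453, 0, -68.411, -14.817], TCP at [0.255, -0.57, 0.292] pointing down, gripper open.
Joint ranges: [-179.83, 179.83], [-69.29, 118.12], [-61.27, 80.66], [-181.25, 117.63], [-171.15, -9.14], [-177.46, 177.46]. Speed limits (degrees/s): [159.86, 159.86, 180, 180, 180, 180].

## Interface

Orientations are given as a 3x3 rotation matrix whose columns are the frame's x, y, z axes.
In Python, from station import sense, capture, camera_model, finish_job gives the robot as it stands.
- The arm moves only by the shell command python3 -m inch 'ROWS'. ROWS is JSON, a list of rows, each an object with "hand": the closure, from 0 (fully open) to 1 (shut); "slide": the shift along the world's x, y, z in cm, a list of three; "yaw": the turn about the world's z in rad. A call has 1 to 10 rows; each row is the pose to reach, as a shift and turn from the pose commanded when the call began; what a row does not reach only later rows make up. A row lasts 1/8 s, in which the tool goes at most 62.5 mm and 10.7 degrees, less where a joint would pass 70% of its speed; a pose out of reach is approached as far as the arm can. A call with a gripper value outside its range is refused whole. The fingers move at their own pace and stop on an object; the grip force is fixed at half the most. Time passes only in rows, so rows that repeat a pose let the fingers close. It gives the time, the measured TCP pose, the force and the opening at its end, in the units of the state.
- sense(): the state, without advancing time (a new reading comes with each control period).
- capture(name): name is "side" or "top" or "wrist"; returns the picture (480x640x3 uint8, blue, green, red); there is no depth.
- camera_model(name): a dict with "mtx" (3x3 intrinsics, pixels), "xyz" and "orientation" of the camera in the world; the wrist camera has in their place "tool_from_camera" (4x4, takes a point from camera to tool coordinates, whose origin is the TCP and whose axes are the flange's). Camera axes: x right, y up, looking along -z (the intrinsics and any distortion apply to the point x, -y, -z); pixel columns grow to the right and rows downward; lengths in m; the calibration is good to about 2 mm. A picture is of the moment at which its call begins: read the wrist's pose just before it. camera_model takes no time and is no camera call.
- finish_job(): hands the job in, once; it reports no verdict.
The state is a dict: "time_s": time; "joints": joint angles; "joint_velocities": joint speeds; "effort": joint torques, N m; "tcp_pos": TCP position; "ee_rot": TCP orientation; "wrist_force": force on the tool from outside, world axes, zero at the start; "moment": the same for the moment, N m; "gripper_width": opening from 0.0 (shut) to 1.0 (fully open).
Only numpy, scipy, OpenCV 4.12 (cv2) and the standard library are available. Lean on these libraries where they do the work, as an engineer would, in place of code of your own. Each camera call takes 0.05 s, during which the arm holds its last target. There are 200 camera calls.

## Task

The balance check is finished: take the stack of brass disc weights on the balance pan apart and set each weight upright and flat on the floor of its own black storage cup, the smallest weight in the smallest cup and so on up to the largest in the largest. Set them down gently instead of dropping them, and let none of them topple over.

Things in the scene. Friction and masses are not known exactly. Their poses are not given: they have to be found in the camera images.
- weight_a_centre (a point): Centre (half-way up) of the largest of four plain brass disc weights, solid upright cylinder 62 mm in diameter, 30 mm high, flat top and bottom; place in the stack at the start: bottom. z axis up when upright. 0.5 to 0.7 kg.
- weight_b_centre (a point): Centre (half-way up) of the second largest of four plain brass disc weights, solid upright cylinder 49 mm in diameter, 30 mm high, flat top and bottom; place in the stack at the start: second from the bottom. z axis up when upright. 0.35 to 0.5 kg.
- weight_c_centre (a point): Centre (half-way up) of the third largest of four plain brass disc weights, solid upright cylinder 37 mm in diameter, 30 mm high, flat top and bottom; place in the stack at the start: third from the bottom. z axis up when upright. 0.2 to 0.3 kg.
- weight_d_centre (a point): Centre (half-way up) of the smallest of four plain brass disc weights, solid upright cylinder 26 mm in diameter, 30 mm high, flat top and bottom; place in the stack at the start: top. z axis up when upright. 0.1 to 0.14 kg.
- cup_a_floor (a point): Centre of the inner floor of the largest of four shallow round black plastic storage cups with grey felt floors, fixed to the bench: inner diameter 78 mm, outer 86 mm, inner floor 3 mm and rim 8 mm above the bench, open on top. It is the place of the 62 mm weight. z axis up.
- cup_b_floor (a point): Centre of the inner floor of the second largest of four shallow round black plastic storage cups with grey felt floors, fixed to the bench: inner diameter 65 mm, outer 73 mm, inner floor 3 mm and rim 8 mm above the bench, open on top. It is the place of the 49 mm weight. z axis up.
- cup_c_floor (a point): Centre of the inner floor of the third largest of four shallow round black plastic storage cups with grey felt floors, fixed to the bench: inner diameter 53 mm, outer 61 mm, inner floor 3 mm and rim 8 mm above the bench, open on top. It is the place of the 37 mm weight. z axis up.
- cup_d_floor (a point): Centre of the inner floor of the smallest of four shallow round black plastic storage cups with grey felt floors, fixed to the bench: inner diameter 42 mm, outer 50 mm, inner floor 3 mm and rim 8 mm above the bench, open on top. It is the place of the 26 mm weight. z axis up.
- balance: Compact grey bench balance, fixed, 170 mm (its x) by 130 mm (its y) and 28 mm high, with a round steel pan of 100 mm diameter whose centre is 22 mm along its +x axis and whose top is 36 mm above the bench; the stack of weights stands on the pan. Origin: centre of its underside, on the bench; z up.
Not all that is in view belongs to the job. What is shaped like the part that bears weight_b_centre but pink or white is not meant.

How it is judged:
By the outcome, as a careful person would: the job done as asked, in the order asked, and still so for the second after the job is handed in, with the robot touching nothing.
It also fails if it takes over 115 s, if anything falls off the work surface, if the arm or the gripper's body presses on something with over 40 N, if the wrist force passes 120 N, or if a joint passes its speed limit or range.

## Working session

There is one attempt and no reset: what is moved stays moved. The work goes in short steps, Python scripts to look and compute and a shell command to move; the robot and the scene stay as the last step left them, time stands still between calls to the robot, and variables do not carry over. Pictures are saved under pics/ and viewed, about 12 in all and at most 16, crops included, and the job is handed in when it is done.

```bash
ls; mkdir -p pics; python3 - <<'E'
from station import *
import cv2
s=sense();print(s['tcp_pos'],s['ee_rot'],s['gripper_width'],s['time_s'])
for n in('top','side','wrist'):
    cv2.imwrite(f'pics/{n}0.png',capture(n));print(n,camera_model(n))
E
```

```text
pics
[ 0.255135   -0.57007562  0.29115847] [[-9.12841134e-01 -4.08313637e-01 -1.01841274e-03]
 [-4.08314881e-01  9.12839124e-01  1.92132971e-03]
 [ 1.45141871e-04  2.16970187e-03 -9.99997636e-01]] 0.9999048322540133 0.0
top {'mtx': array([[464.49361316,   0.        , 324.14588096],
       [  0.        , 464.49361316, 237.19719567],
       [  0.        ,   0.        ,   1.        ]]), 'xyz': array([ 0.37565723, -0.01764374,  0.98063082]), 'orientation': array([[ 0.0203697 ,  0.99119636, -0.13082373],
       [-0.99976355,  0.01919789, -0.01021221],
       [-0.00761076,  0.13100081,  0.99135305]])}
side {'mtx': array([[536.99673022,   0.        , 319.10458214],
       [  0.        , 536.99673022, 238.02504067],
       [  0.        ,   0.        ,   1.        ]]), 'xyz': array([0.07638918, 0.66832451, 0.60511798]), 'orientation': array([[-0.85269698,  0.27589423, -0.44361045],
       [-0.52239659, -0.45537254,  0.72092832],
       [-0.00310806,  0.84647399,  0.532421  ]])}
wrist {'mtx': array([[403.84346992,   0.        , 321.68773972],
       [  0.        , 403.84346992, 238.0579403 ],
       [  0.        ,   0.        ,   1.        ]]), 'tool_from_camera': array([[ 1.36968572e-04,  9.66860670e-01,  2.55304575e-01,
         6.99348851e-02],
       [ 9.99999876e-01, -1.02883252e-05, -4.97528011e-04,
        -5.52705916e-04],
       [-4.78413610e-04,  2.55304612e-01, -9.66860552e-01,
        -9.28167875e-02],
       [ 0.00000000e+00,  0.00000000e+00,  0.00000000e+00,
         1.00000000e+00]])}
```

View pics/top0.png

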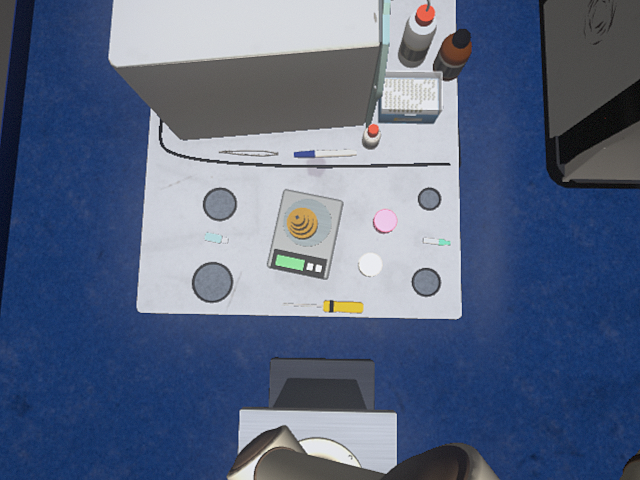

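View pics/side0.png

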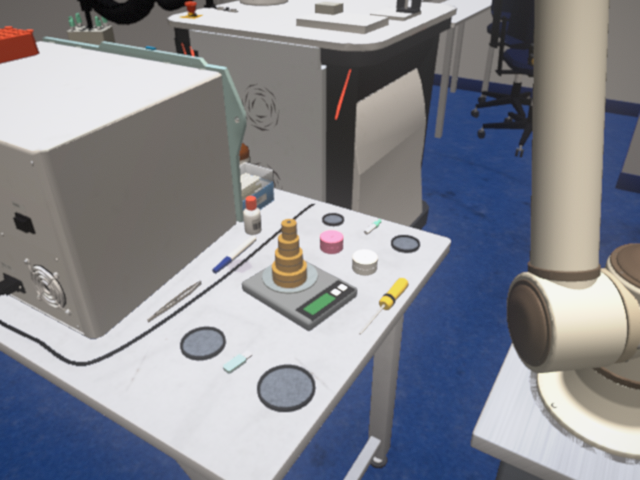

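Top view: up in the picture is +x and left is +y. The cups are at about A (212,282), B (220,204), C (426,282) and D (429,198), and the stack is near (298,218). The pink (386,221) and white (370,264) discs are decoys. The side view agrees, with the cabinet standing behind the work. Next I measure.

```bash
cat > h.py <<'E'
import numpy as np, cv2
from station import *
def pose(name):
    m=camera_model(name)
    if name!='wrist': return m['mtx'],np.array(m['orientation']),np.array(m['xyz'])
    s=sense(); T=np.eye(4);T[:3,:3]=s['ee_rot'];T[:3,3]=s['tcp_pos'];T=T@m['tool_from_camera']
    return m['mtx'],T[:3,:3],T[:3,3]
def ray(P,uv,z):
    K,R,p=P; d=np.linalg.solve(K,[*uv,1]);d=R@np.array([d[0],-d[1],-d[2]])
    return p+d*(z-p[2])/d[2]
def proj(P,X):
    K,R,p=P; c=R.T@(np.array(X)-p);q=K@np.array([c[0],-c[1],-c[2]]);return q[:2]/q[2]
def circ(P,cnt,z):
    w=np.array([ray(P,q,z)[:2] for q in cnt.reshape(-1,2)],np.float32)
    A=np.c_[2*w,np.ones(len(w))];s=np.linalg.lstsq(A,(w**2).sum(1),rcond=None)[0]
    return s[:2],2e3*np.sqrt(s[2]+s[:2]@s[:2])
def blobs(mask,amin=100):
    c,_=cv2.findContours(mask.astype(np.uint8),cv2.RETR_EXTERNAL,cv2.CHAIN_APPROX_NONE)
    return [k for k in c if cv2.contourArea(k)>amin]
E
python3 - <<'E'
from h import *
P=pose('top');im=cv2.imread('pics/top0.png')
hsv=cv2.cvtColor(im,cv2.COLOR_BGR2HSV)
roi=np.zeros(im.shape[:2],bool);roi[175:310,165:455]=1
for k in blobs((hsv[...,2]<130)&roi,300):
    print('dark',cv2.boundingRect(k),*circ(P,k,.008))
m=(hsv[...,0]<28)&(hsv[...,0]>8)&(hsv[...,1]>110)&roi
for k in blobs(m,100): print('brass',cv2.boundingRect(k))
for n,q in dict(boxfoot=(190,138),boxfootR=(372,125)).items(): print(n,ray(P,q,0))
print('stack guess top', ray(P,(296,216),.156))
c=im[170:290,250:410];cv2.imwrite('pics/crop.png',cv2.resize(c,None,fx=5,fy=5,interpolation=cv2.INTER_CUBIC))
E
```

```text
dark (412, 268, 29, 29) [ 0.414571   -0.22119777] 58.24765399597677
dark (192, 262, 41, 41) [0.40539675 0.22479739] 83.41706639374101
dark (269, 249, 59, 30) [0.44335306 0.04380844] 91.25489777107794
dark (203, 188, 34, 33) [0.57176969 0.21747361] 70.30869605538065
dark (418, 187, 23, 23) [ 0.59165817 -0.22937924] 47.36638720886389
brass (333, 301, 30, 9)
brass (287, 208, 30, 30)
boxfoot [0.71909046 0.29153334 0.        ]
boxfootR [ 0.75580648 -0.1076423   0.        ]
stack guess top [0.52202968 0.04236178 0.156     ]
```

View pics/crop.png

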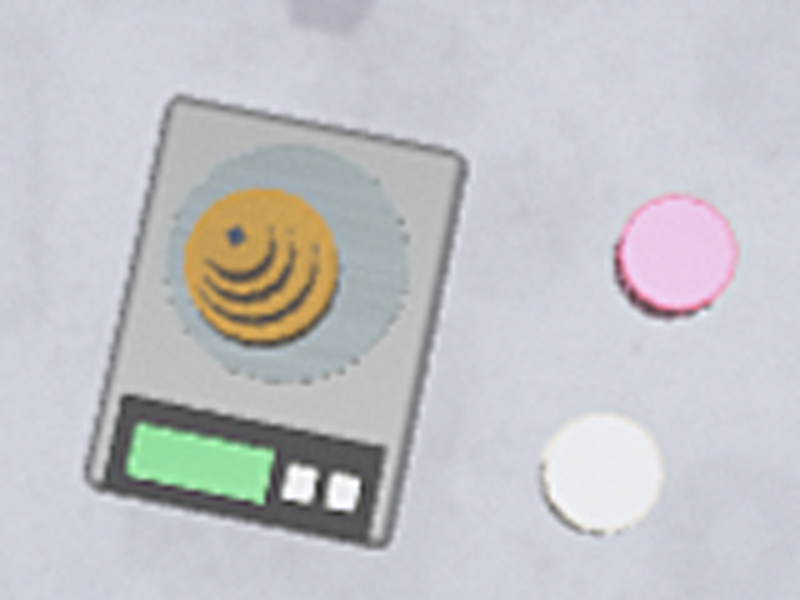

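Each fitted cup diameter matches its known outer size to within 3 mm. The top weight's face is at about (0.519, 0.041). I'm moving above the stack for a wrist look.

```bash
python3 -m inch '[{"slide":[2,4.6,0.5],"yaw":0,"hand":0},{"slide":[4,9.2,1],"yaw":0,"hand":0},{"slide":[6,13.8,1],"yaw":0,"hand":0},{"slide":[8,18.4,1],"yaw":0,"hand":0},{"slide":[10,23,1],"yaw":0,"hand":0},{"slide":[12,27.6,1],"yaw":0,"hand":0},{"slide":[14,32.2,1],"yaw":0,"hand":0},{"slide":[16,36.8,1],"yaw":0,"hand":0},{"slide":[18,41.5,1],"yaw":0,"hand":0},{"slide":[20,46,1],"yaw":0,"hand":0}]'
python3 -m inch '[{"slide":[2,4.6,0],"yaw":0,"hand":0},{"slide":[4,9.2,0],"yaw":0,"hand":0},{"slide":[5.5,12.8,0],"yaw":0,"hand":0},{"slide":[6.4,15.1,0],"yaw":0,"hand":0},{"slide":[6.4,15.1,0],"yaw":0,"hand":0},{"slide":[6.4,15.1,0],"yaw":0,"hand":0},{"slide":[6.4,15.1,0],"yaw":0,"hand":0}]'
python3 - <<'E'
from h import *
P=pose('wrist');im=capture('wrist');cv2.imwrite('pics/w1.png',im)
s=sense();print(s['tcp_pos'],s['joints'],s['time_s'])
for k in range(4):
    z=.156-.03*k; print(z,proj(P,(.519,.041,z)))
E
```

```text
time_s: 1.4
tcp_pos: [0.4555, -0.1088, 0.3023]
ee_rot: [[-0.913, -0.409, 0.0], [-0.409, 0.913, 0.0], [-0.0, 0.0, -1.0]]
wrist_force: [0.7, -0.0, 0.3]
gripper_width: 1.004
time_s: 2.28
tcp_pos: [0.5189, 0.0395, 0.3024]
ee_rot: [[-0.913, -0.407, -0.0], [-0.407, 0.913, -0.0], [0.0, -0.0, -1.0]]
wrist_force: [0.4, -0.4, 0.1]
gripper_width: 0.999
[0.51900001 0.03961651 0.30243936] [ 2.22446921e+01  1.13974758e+01 -1.31391370e+01  1.61346183e-03
 -6.54568140e+01 -8.82104711e+01] 2.325
0.156 [324.4863851  249.74882954]
0.126 [324.17463591 237.42013046]
0.096 [323.92174314 227.41901748]
0.066 [323.71247683 219.14319375]
```

View pics/w1.png

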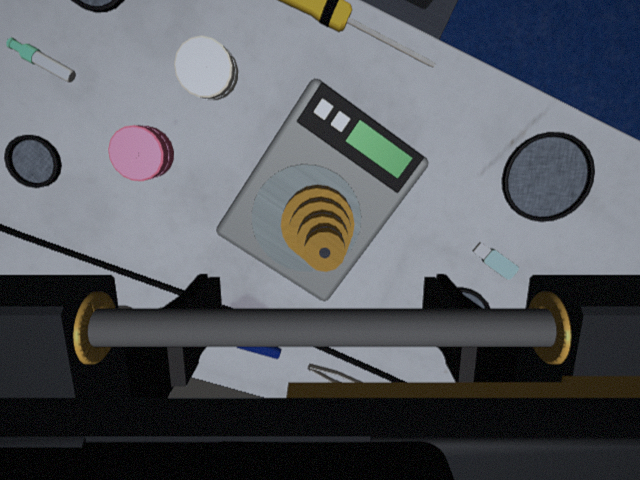

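The wrist view shows the stack under the gripper. The blue mark on top of D is at (325,253) and the jaws straddle it. I'm computing D's position from both cameras.

```bash
python3 - <<'E'
from h import *
P=pose('wrist');im=cv2.imread('pics/w1.png');T=pose('top');t=cv2.imread('pics/top0.png')
def mark(im,x,y,r):
    h=cv2.cvtColor(im,cv2.COLOR_BGR2HSV)[y-r:y+r,x-r:x+r]
    m=(h[...,0]>60)&(h[...,0]<170); v,u=np.nonzero(m); return u.mean()+x-r,v.mean()+y-r
a=mark(im,325,253,7);b=mark(t,297,217,3);print(a,b,ray(P,a,.156),ray(T,b,.156))
E
```

```text
(np.float64(324.3918918918919), np.float64(252.31081081081084)) (np.float64(296.7142857142857), np.float64(217.0)) [0.52066638 0.04171589 0.156     ] [0.52022613 0.04102247 0.156     ]
```

```bash
python3 -m inch '[{"slide":[0.15,0.2,-3],"yaw":0,"hand":0.3},{"slide":[0.15,0.2,-6],"yaw":0,"hand":0.4},{"slide":[0.15,0.2,-8.5],"yaw":0,"hand":0.4},{"slide":[0.15,0.2,-9.6],"yaw":0,"hand":0.4},{"slide":[0.15,0.2,-9.6],"yaw":0,"hand":0.4},{"slide":[0.15,0.2,-9.6],"yaw":0,"hand":0.6},{"slide":[0.15,0.2,-9.6],"yaw":0,"hand":1},{"slide":[0.15,0.2,-9.6],"yaw":0,"hand":1},{"slide":[0.15,0.2,-9.6],"yaw":0,"hand":1},{"slide":[0.15,0.2,-9.6],"yaw":0,"hand":1}]'
python3 -m inch '[{"slide":[0,0,0],"yaw":0,"hand":1},{"slide":[0,0,0],"yaw":0,"hand":1},{"slide":[0,0,0],"yaw":0,"hand":1}]'
```

```text
time_s: 3.58
tcp_pos: [0.521, 0.0425, 0.2067]
ee_rot: [[-0.913, -0.409, 0.001], [-0.409, 0.913, -0.0], [-0.001, -0.0, -1.0]]
wrist_force: [0.6, -0.2, 3.0]
gripper_width: 0.288
time_s: 3.95
tcp_pos: [0.5211, 0.0425, 0.2067]
ee_rot: [[-0.913, -0.409, 0.001], [-0.409, 0.913, -0.0], [-0.001, -0.0, -1.0]]
wrist_force: [-0.5, -0.8, 4.5]
gripper_width: 0.291
```

```bash
python3 -m inch '[{"slide":[0,0,0.5],"yaw":0,"hand":1},{"slide":[0,0,1.5],"yaw":0,"hand":1},{"slide":[0,0,3],"yaw":0,"hand":1},{"slide":[0.5,-2,4],"yaw":0,"hand":1},{"slide":[1.5,-6,4],"yaw":0,"hand":1},{"slide":[3,-11,4],"yaw":0,"hand":1},{"slide":[4.3,-16,4],"yaw":0,"hand":1},{"slide":[5.5,-21,4],"yaw":0,"hand":1},{"slide":[6.6,-25,4],"yaw":0,"hand":1},{"slide":[7.1,-27.2,3],"yaw":0,"hand":1}]'
python3 -m inch '[{"slide":[0,0,0],"yaw":0,"hand":1},{"slide":[0,0,-3],"yaw":0,"hand":1},{"slide":[0,0,-6],"yaw":0,"hand":1},{"slide":[0,0,-9],"yaw":0,"hand":1},{"slide":[0,0,-11],"yaw":0,"hand":1},{"slide":[0,0,-12],"yaw":0,"hand":1},{"slide":[0,0,-12],"yaw":0,"hand":1},{"slide":[0,0,-12],"yaw":0,"hand":1}]'
python3 - <<'E'
from h import *
P=pose('wrist');im=capture('wrist');cv2.imwrite('pics/w2.png',im)
s=sense();print(s['tcp_pos'],s['joints'],s['time_s'])
E
```

```text
time_s: 5.2
tcp_pos: [0.5926, -0.2315, 0.2373]
ee_rot: [[-0.913, -0.407, 0.003], [-0.407, 0.913, -0.001], [-0.002, -0.002, -1.0]]
wrist_force: [0.2, 0.7, -1.7]
gripper_width: 0.29
time_s: 6.2
tcp_pos: [0.5925, -0.2292, 0.1174]
ee_rot: [[-0.912, -0.409, 0.002], [-0.409, 0.912, -0.0], [-0.002, -0.001, -1.0]]
wrist_force: [-0.3, 0.1, -1.3]
gripper_width: 0.289
[ 0.59248001 -0.22934973  0.11751293] [-6.58983993e+00  3.23354812e+01 -9.92376243e+00  1.33863018e-02
 -4.76121736e+01 -5.92842275e+01] 6.25
```

View pics/w2.png

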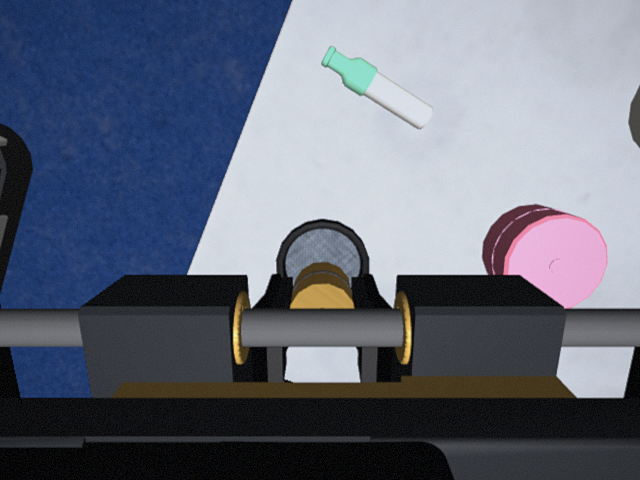

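The wrist view shows D held upright with its cup at columns 277–370 and the rim's upper edge at row 219. I'm comparing that with the projected cup estimate.

```bash
python3 - <<'E'
from h import *
P=pose('wrist')
c=np.array([.5917,-.2294]);a=np.linspace(0,2*np.pi,73)
q=np.array([proj(P,(*(c+.025*np.array([np.cos(t),np.sin(t)])),.008)) for t in a])
print(q.min(0),q.max(0))
print(ray(P,(323.5,219),.008),ray(P,q[q[:,1].argmin()],.008))
E
```

```text
[276.00316215 220.29131522] [370.68861779 310.1539812 ]
[ 0.56824596 -0.23984126  0.008     ] [ 0.56904231 -0.23996546  0.008     ]
```

The estimate agrees to 1 mm. Lowering gently.

```bash
python3 -m inch '[{"slide":[-0.1,0,-1.5],"yaw":0,"hand":1},{"slide":[-0.1,0,-2.5],"yaw":0,"hand":1},{"slide":[-0.1,0,-3],"yaw":0,"hand":1},{"slide":[-0.1,0,-3.2],"yaw":0,"hand":1},{"slide":[-0.1,0,-3.3],"yaw":0,"hand":1},{"slide":[-0.1,0,-3.3],"yaw":0,"hand":1},{"slide":[-0.1,0,-3.3],"yaw":0,"hand":1}]'
```

```text
time_s: 7.12
tcp_pos: [0.5905, -0.2295, 0.0837]
ee_rot: [[-0.913, -0.409, -0.0], [-0.409, 0.913, -0.0], [0.0, 0.0, -1.0]]
wrist_force: [-3.8, 0.8, 4.1]
gripper_width: 0.287
```

Contact shows as Fz going from -1.3 to +4.1 N. Releasing and retreating to above the stack.

```bash
python3 -m inch '[{"slide":[0,0,0],"yaw":0,"hand":0.65},{"slide":[0,0,0],"yaw":0,"hand":0.5},{"slide":[0,0,0],"yaw":0,"hand":0.4},{"slide":[0,0,0],"yaw":0,"hand":0.4},{"slide":[0,0,1],"yaw":0,"hand":0.4},{"slide":[0,0,4],"yaw":0,"hand":0.2},{"slide":[0,0,9],"yaw":0,"hand":0},{"slide":[0,0,14],"yaw":0,"hand":0},{"slide":[-0.7,3,18],"yaw":0,"hand":0},{"slide":[-2,8,20],"yaw":0,"hand":0}]'
python3 -m inch '[{"slide":[-1.2,5,0],"yaw":0,"hand":0},{"slide":[-2.4,10,0],"yaw":0,"hand":0},{"slide":[-3.6,15,0],"yaw":0,"hand":0},{"slide":[-4.6,18,0],"yaw":0,"hand":0},{"slide":[-5.1,19.1,0],"yaw":0,"hand":0},{"slide":[-5.1,19.1,0],"yaw":0,"hand":0},{"slide":[-5.1,19.1,0],"yaw":0,"hand":0}]'
python3 - <<'E'
from h import *
P=pose('wrist');im=capture('wrist');cv2.imwrite('pics/w3.png',im)
s=sense();print(s['tcp_pos'],s['time_s'])
print(proj(P,(.52,.041,.126)))
a=im[130:330,200:460];t=capture('top');cv2.imwrite('pics/top3.png',t)
b=t[170:290,250:450]
cv2.imwrite('pics/c3.png',np.vstack([cv2.resize(a,(520,400)),cv2.resize(b,(520,200*520//333))[:199]]) if 0 else np.hstack([cv2.resize(a,(390,300)),cv2.resize(b,(400,300))]))
E
```

```text
time_s: 8.38
tcp_pos: [0.5715, -0.1497, 0.2868]
ee_rot: [[-0.914, -0.406, 0.006], [-0.406, 0.914, -0.001], [-0.005, -0.003, -1.0]]
wrist_force: [0.7, 0.6, -0.6]
gripper_width: 0.985
time_s: 9.25
tcp_pos: [0.5201, 0.0408, 0.2834]
ee_rot: [[-0.913, -0.408, 0.0], [-0.408, 0.913, -0.0], [-0.0, -0.0, -1.0]]
wrist_force: [-0.6, 0.1, -0.2]
gripper_width: 1.003
[0.52009308 0.04063501 0.28326708] 9.3
[322.79822073 243.82019921]
```

View pics/c3.png

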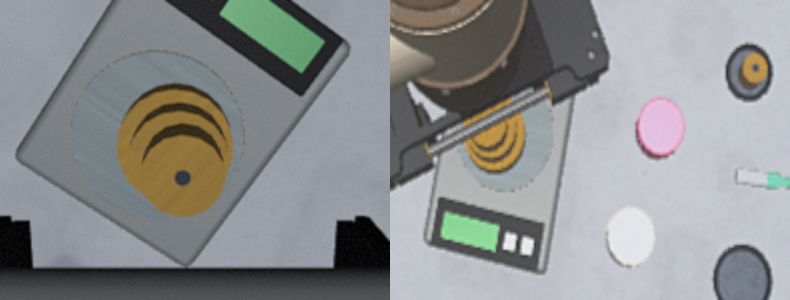

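D stands upright in its cup. The stack is intact, and C's mark is at full-frame pixel ≈(321,249). Locating C with the mark.

```bash
cat >> h.py <<'E'
def mark(im,x,y,r):
    h=cv2.cvtColor(im,cv2.COLOR_BGR2HSV)[y-r:y+r,x-r:x+r]
    m=(h[...,0]>60)&(h[...,0]<170); v,u=np.nonzero(m); return u.mean()+x-r,v.mean()+y-r
E
python3 - <<'E'
from h import *
P=pose('wrist');a=mark(cv2.imread('pics/w3.png'),321,249,8);x=ray(P,a,.126);print(a,x,x[:2]-P[2][:2]*0-sense()['tcp_pos'][:2])
E
```

```text
(np.float64(321.2686567164179), np.float64(248.17910447761193)) [0.52295861 0.04112107 0.126     ] [0.00286334 0.00050107]
```

```bash
python3 -m inch '[{"slide":[0.25,0.05,-4],"yaw":0,"hand":0.2},{"slide":[0.25,0.05,-7.5],"yaw":0,"hand":0.3},{"slide":[0.25,0.05,-9.5],"yaw":0,"hand":0.3},{"slide":[0.25,0.05,-10.5],"yaw":0,"hand":0.3},{"slide":[0.25,0.05,-10.7],"yaw":0,"hand":0.3},{"slide":[0.25,0.05,-10.7],"yaw":0,"hand":0.5},{"slide":[0.25,0.05,-10.7],"yaw":0,"hand":1},{"slide":[0.25,0.05,-10.7],"yaw":0,"hand":1},{"slide":[0.25,0.05,-10.7],"yaw":0,"hand":1},{"slide":[0.25,0.05,-10.7],"yaw":0,"hand":1}]'
```

```text
time_s: 10.6
tcp_pos: [0.5227, 0.042, 0.1769]
ee_rot: [[-0.913, -0.409, 0.001], [-0.409, 0.913, -0.0], [-0.001, -0.0, -1.0]]
wrist_force: [-0.0, -0.5, 3.2]
gripper_width: 0.415
```

```bash
python3 -m inch '[{"slide":[0,0,0.4],"yaw":0,"hand":1},{"slide":[0,0,1.2],"yaw":0,"hand":1},{"slide":[0,0,2.7],"yaw":0,"hand":1},{"slide":[-0.8,-2,4],"yaw":0,"hand":1},{"slide":[-2.4,-6,4],"yaw":0,"hand":1},{"slide":[-4.5,-11,4],"yaw":0,"hand":1},{"slide":[-6.6,-16,4],"yaw":0,"hand":1},{"slide":[-8.6,-21,4],"yaw":0,"hand":1},{"slide":[-10.2,-25,4],"yaw":0,"hand":1},{"slide":[-10.8,-26.4,3]
,"yaw":0,"hand":1}]'
python3 -m inch '[{"slide":[0,0,0],"yaw":0,"hand":1},{"slide":[0,0,-3],"yaw":0,"hand":1},{"slide":[0,0,-6],"yaw":0,"hand":1},{"slide":[0,0,-8],"yaw":0,"hand":1},{"slide":[0,0,-9],"yaw":0,"hand":1},{"slide":[0,0,-9],"yaw":0,"hand":1},{"slide":[0,0,-9],"yaw":0,"hand":1}]'
python3 - <<'E'
from h import *
P=pose('wrist');im=capture('wrist');cv2.imwrite('pics/w4.png',im)
s=sense();print(s['tcp_pos'],s['time_s'])
c=np.array([.4146,-.2212])
q=np.array([proj(P,(*(c+.0305*np.array([np.cos(t),np.sin(t)])),.008)) for t in np.linspace(0,6.28,90)])
cv2.polylines(im,[q.astype(int)],True,(0,0,255),1);cv2.imwrite('pics/w4o.png',im[150:350,200:450])
E
```

```text
time_s: 11.85
tcp_pos: [0.4131, -0.2241, 0.2074]
ee_rot: [[-0.914, -0.405, 0.003], [-0.405, 0.914, -0.001], [-0.002, -0.002, -1.0]]
wrist_force: [0.9, -0.5, -2.3]
gripper_width: 0.413
time_s: 12.72
tcp_pos: [0.4151, -0.2218, 0.1171]
ee_rot: [[-0.912, -0.409, 0.002], [-0.409, 0.912, -0.0], [-0.001, -0.001, -1.0]]
wrist_force: [0.7, -0.1, -2.3]
gripper_width: 0.417
[ 0.41505741 -0.22192304  0.11715945] 12.775
```

View pics/w4o.png

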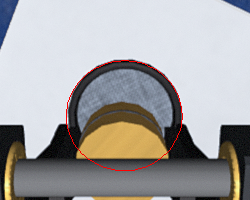

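C is held upright. The projected rim (red) matches the cup to about 1 mm. Lowering.

```bash
python3 -m inch '[{"slide":[-0.05,0,-1.5],"yaw":0,"hand":1},{"slide":[-0.05,0,-2.5],"yaw":0,"hand":1},{"slide":[-0.05,0,-3],"yaw":0,"hand":1},{"slide":[-0.05,0,-3.2],"yaw":0,"hand":1},{"slide":[-0.05,0,-3.3],"yaw":0,"hand":1},{"slide":[-0.05,0,-3.3],"yaw":0,"hand":1},{"slide":[-0.05,0,-3.3],"yaw":0,"hand":1}]'
```

```text
time_s: 13.65
tcp_pos: [0.4139, -0.222, 0.0838]
ee_rot: [[-0.913, -0.409, 0.001], [-0.409, 0.913, -0.0], [-0.0, -0.0, -1.0]]
wrist_force: [-2.3, 1.5, 5.0]
gripper_width: 0.415
```

```bash
python3 -m inch '[{"slide":[0,0,0],"yaw":0,"hand":0.5},{"slide":[0,0,0],"yaw":0,"hand":0.4},{"slide":[0,0,0],"yaw":0,"hand":0.3},{"slide":[0,0,0],"yaw":0,"hand":0.3},{"slide":[0,0,1],"yaw":0,"hand":0.3},{"slide":[0,0,4],"yaw":0,"hand":0.2},{"slide":[0,0,9],"yaw":0,"hand":0},{"slide":[0,0,14],"yaw":0,"hand":0},{"slide":[1.2,3,17],"yaw":0,"hand":0},{"slide":[3.2,8,18],"yaw":0,"hand":0}]'
python3 -m inch '[{"slide":[2,5,0],"yaw":0,"hand":0},{"slide":[4,10,0],"yaw":0,"hand":0},{"slide":[6,15,0],"yaw":0,"hand":0},{"slide":[7.3,17.5,0],"yaw":0,"hand":0},{"slide":[7.5,18.2,0],"yaw":0,"hand":0},{"slide":[7.5,18.2,0],"yaw":0,"hand":0},{"slide":[7.5,18.2,0],"yaw":0,"hand":0}]'
python3 - <<'E'
from h import *
P=pose('wrist');im=capture('wrist');cv2.imwrite('pics/w5.png',im)
s=sense();print(s['tcp_pos'],s['time_s'])
print(proj(P,(.52,.041,.096)))
a=im[130:330,200:460];t=capture('top');cv2.imwrite('pics/top5.png',t)
b=t[170:320,250:450]
cv2.imwrite('pics/c5.png',np.hstack([cv2.resize(a,(390,300)),cv2.resize(b,(400,300))]))
E
```

```text
time_s: 14.9
tcp_pos: [0.4465, -0.1419, 0.2665]
ee_rot: [[-0.914, -0.406, 0.006], [-0.406, 0.914, -0.0], [-0.005, -0.003, -1.0]]
wrist_force: [0.9, -0.3, -0.3]
gripper_width: 0.993
time_s: 15.78
tcp_pos: [0.5203, 0.0391, 0.2634]
ee_rot: [[-0.913, -0.407, -0.0], [-0.407, 0.913, -0.0], [0.0, 0.0, -1.0]]
wrist_force: [-0.5, -0.3, -0.8]
gripper_width: 1.0
[0.52031019 0.03901978 0.26346538] 15.825
[325.07437991 240.66991727]
```

View pics/c5.png

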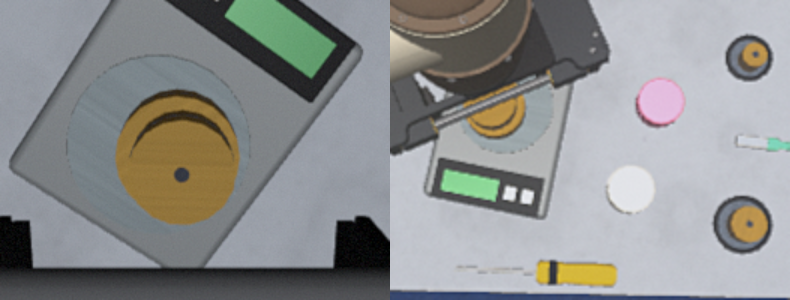

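C and D are upright in their cups. B's mark is at ≈(321,246).

```bash
python3 - <<'E'
from h import *
P=pose('wrist');a=mark(cv2.imread('pics/w5.png'),321,247,9);x=ray(P,a,.096);print(a,x,x[:2]-sense()['tcp_pos'][:2])
E
```

```text
(np.float64(320.7936507936508), np.float64(246.11111111111111)) [0.52481619 0.03994054 0.096     ] [0.0044068 0.0008521]
```

```bash
python3 -m inch '[{"slide":[0.4,0.1,-4],"yaw":0,"hand":0.1},{"slide":[0.4,0.1,-8],"yaw":0,"hand":0.15},{"slide":[0.4,0.1,-10.5],"yaw":0,"hand":0.15},{"slide":[0.4,0.1,-11.5],"yaw":0,"hand":0.15},{"slide":[0.4,0.1,-11.7],"yaw":0,"hand":0.15},{"slide":[0.4,0.1,-11.7],"yaw":0,"hand":0.35},{"slide":[0.4,0.1,-11.7],"yaw":0,"hand":1},{"slide":[0.4,0.1,-11.7],"yaw":0,"hand":1},{"slide":[0.4,0.1,-11.7],"yaw":0,"hand":1},{"slide":[0.4,0.1,-11.7],"yaw":0,"hand":1}]'
```

```text
time_s: 17.12
tcp_pos: [0.5251, 0.0411, 0.1469]
ee_rot: [[-0.913, -0.409, 0.001], [-0.409, 0.913, 0.0], [-0.001, -0.0, -1.0]]
wrist_force: [0.1, -1.1, 3.8]
gripper_width: 0.549
```

```bash
python3 -m inch '[{"slide":[0,0,0.4],"yaw":0,"hand":1},{"slide":[0,0,1.2],"yaw":0,"hand":1},{"slide":[0,0,2.7],"yaw":0,"hand":1},{"slide":[0.4,1.5,4],"yaw":0,"hand":1},{"slide":[1.3,5,4],"yaw":0,"hand":1},{"slide":[2.4,9,4],"yaw":0,"hand":1},{"slide":[3.5,13,4],"yaw":0,"hand":1},{"slide":[4.3,16,4],"yaw":0,"hand":1},{"slide":[4.7,17.6,3],"yaw":0,"hand":1},{"slide":[4.7,17.6,1],"yaw":0,"hand":1}]'
python3 -m inch '[{"slide":[0,0,-2],"yaw":0,"hand":1},{"slide":[0,0,-3.5],"yaw":0,"hand":1},{"slide":[0,0,-4],"yaw":0,"hand":1},{"slide":[0,0,-4],"yaw":0,"hand":1},{"slide":[0,0,-4],"yaw":0,"hand":1}]'
python3 - <<'E'
from h import *
P=pose('wrist');im=capture('wrist');cv2.imwrite('pics/w6.png',im)
s=sense();print(s['tcp_pos'],s['time_s'])
c=np.array([.5718,.2175])
q=np.array([proj(P,(*(c+.0365*np.array([np.cos(t),np.sin(t)])),.008)) for t in np.linspace(0,6.28,90)])
cv2.polylines(im,[q.astype(int)],True,(0,0,255),1);cv2.imwrite('pics/w6o.png',im[150:350,200:450])
E
```

```text
time_s: 18.38
tcp_pos: [0.5723, 0.2189, 0.1564]
ee_rot: [[-0.912, -0.41, 0.002], [-0.41, 0.912, 0.001], [-0.002, 0.001, -1.0]]
wrist_force: [0.7, -0.2, -4.6]
gripper_width: 0.549
time_s: 19.0
tcp_pos: [0.5723, 0.2173, 0.1171]
ee_rot: [[-0.913, -0.409, 0.001], [-0.409, 0.913, 0.001], [-0.002, 0.0, -1.0]]
wrist_force: [0.7, -0.7, -4.3]
gripper_width: 0.555
[0.57227737 0.21725378 0.11716527] 19.05
```

View pics/w6o.png

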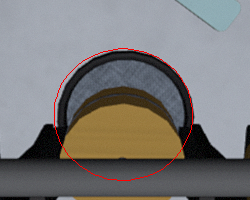

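B is held level and the cup matches to about 1–2 mm, against an 8 mm margin. Lowering.

```bash
python3 -m inch '[{"slide":[-0.1,0.05,-1.5],"yaw":0,"hand":1},{"slide":[-0.1,0.05,-2.5],"yaw":0,"hand":1},{"slide":[-0.1,0.05,-3],"yaw":0,"hand":1},{"slide":[-0.1,0.05,-3.2],"yaw":0,"hand":1},{"slide":[-0.1,0.05,-3.3],"yaw":0,"hand":1},{"slide":[-0.1,0.05,-3.3],"yaw":0,"hand":1},{"slide":[-0.1,0.05,-3.3],"yaw":0,"hand":1}]'
```

```text
time_s: 19.92
tcp_pos: [0.5703, 0.2172, 0.0839]
ee_rot: [[-0.913, -0.408, -0.001], [-0.408, 0.913, -0.001], [0.001, -0.0, -1.0]]
wrist_force: [-5.4, -1.2, 4.5]
gripper_width: 0.554
```

```bash
python3 -m inch '[{"slide":[0,0,0],"yaw":0,"hand":0.35},{"slide":[0,0,0],"yaw":0,"hand":0.25},{"slide":[0,0,0],"yaw":0,"hand":0.2},{"slide":[0,0,0],"yaw":0,"hand":0.2},{"slide":[0,0,1],"yaw":0,"hand":0.2},{"slide":[0,0,4],"yaw":0,"hand":0.1},{"slide":[0,0,9],"yaw":0,"hand":0},{"slide":[0,0,14],"yaw":0,"hand":0},{"slide":[-0.8,-3,15.5],"yaw":0,"hand":0},{"slide":[-2.1,-8,15.5],"yaw":0,"hand":0}]'
python3 -m inch '[{"slide":[-1.2,-4.5,0],"yaw":0,"hand":0},{"slide":[-2.3,-8.5,0],"yaw":0,"hand":0},{"slide":[-2.7,-9.6,0],"yaw":0,"hand":0},{"slide":[-2.7,-9.6,0],"yaw":0,"hand":0},{"slide":[-2.7,-9.6,0],"yaw":0,"hand":0}]'
python3 - <<'E'
from h import *
P=pose('wrist');im=capture('wrist');cv2.imwrite('pics/w7.png',im)
s=sense();print(s['tcp_pos'],s['time_s'])
a=im[130:330,200:460];t=capture('top');cv2.imwrite('pics/top7.png',t)
b=t[170:320,165:365]
cv2.imwrite('pics/c7.png',np.hstack([cv2.resize(a,(390,300)),cv2.resize(b,(400,300))]))
for y in range(235,262,3):
  pass
p=proj(P,(.525,.04,.066));a=mark(im,int(p[0]),int(p[1]),16);print(p,a,ray(P,a,.066)[:2]-s['tcp_pos'][:2])
E
```

```text
time_s: 21.18
tcp_pos: [0.5507, 0.1381, 0.241]
ee_rot: [[-0.912, -0.411, 0.005], [-0.411, 0.912, 0.003], [-0.006, 0.0, -1.0]]
wrist_force: [1.6, -0.3, -0.4]
gripper_width: 1.0
time_s: 21.8
tcp_pos: [0.5234, 0.0425, 0.2385]
ee_rot: [[-0.912, -0.409, 0.001], [-0.409, 0.912, 0.0], [-0.001, -0.0, -1.0]]
wrist_force: [-0.6, -0.5, -0.5]
gripper_width: 0.999
[0.52333854 0.04255621 0.23832934] 21.85
[318.06610417 238.28870754] (np.float64(314.93220338983053), np.float64(238.47457627118644)) [ 0.00265291 -0.00444643]
```

View pics/c7.png

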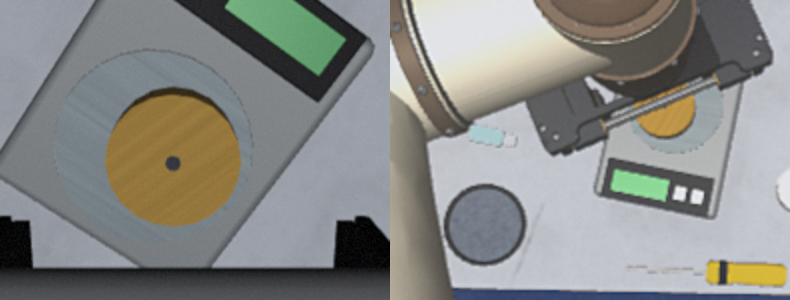

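Only A is left on the pan, with its mark at ≈(315,238.5).

```bash
python3 -m inch '[{"slide":[0.25,-0.45,-4],"yaw":0,"hand":0},{"slide":[0.25,-0.45,-8],"yaw":0,"hand":0},{"slide":[0.25,-0.45,-11],"yaw":0,"hand":0},{"slide":[0.25,-0.45,-12],"yaw":0,"hand":0},{"slide":[0.25,-0.45,-12.3],"yaw":0,"hand":0},{"slide":[0.25,-0.45,-12.3],"yaw":0,"hand":0.2},{"slide":[0.25,-0.45,-12.3],"yaw":0,"hand":1},{"slide":[0.25,-0.45,-12.3],"yaw":0,"hand":1},{"slide":[0.25,-0.45,-12.3],"yaw":0,"hand":1},{"slide":[0.25,-0.45,-12.3],"yaw":0,"hand":1}]'
```

```text
time_s: 23.15
tcp_pos: [0.5255, 0.0374, 0.116]
ee_rot: [[-0.913, -0.409, 0.001], [-0.409, 0.913, 0.001], [-0.001, 0.0, -1.0]]
wrist_force: [-1.6, 3.2, 5.1]
gripper_width: 0.708
```

```bash
python3 -m inch '[{"slide":[0,0,0.4],"yaw":0,"hand":1},{"slide":[0,0,1.2],"yaw":0,"hand":1},{"slide":[0,0,2.7],"yaw":0,"hand":1},{"slide":[-0.8,1.2,4],"yaw":0,"hand":1},{"slide":[-2.6,4,5],"yaw":0,"hand":1},{"slide":[-5,7.8,5],"yaw":0,"hand":1},{"slide":[-7.5,11.6,5],"yaw":0,"hand":1},{"slide":[-9.8,15.2,5],"yaw":0,"hand":1},{"slide":[-11.5,18,5],"yaw":0,"hand":1},{"slide":[-12,18.7,4],"yaw":0,"hand":1}]'
python3 -m inch '[{"slide":[0,0,-1],"yaw":0,"hand":1},{"slide":[0,0,-2.5],"yaw":0,"hand":1},{"slide":[0,0,-3.7],"yaw":0,"hand":1},{"slide":[0,0,-3.9],"yaw":0,"hand":1},{"slide":[0,0,-3.9],"yaw":0,"hand":1},{"slide":[0,0,-3.9],"yaw":0,"hand":1}]'
python3 - <<'E'
from h import *
P=pose('wrist');im=capture('wrist');cv2.imwrite('pics/w8.png',im)
s=sense();print(s['tcp_pos'],s['time_s'])
c=np.array([.4054,.2248])
q=np.array([proj(P,(*(c+.043*np.array([np.cos(t),np.sin(t)])),.008)) for t in np.linspace(0,6.28,90)])
cv2.polylines(im,[q.astype(int)],True,(0,0,255),1);cv2.imwrite('pics/w8o.png',im[130:350,180:470])
E
```

```text
time_s: 24.4
tcp_pos: [0.4047, 0.2263, 0.1567]
ee_rot: [[-0.911, -0.412, 0.003], [-0.412, 0.911, 0.003], [-0.004, 0.002, -1.0]]
wrist_force: [0.6, 0.3, -6.3]
gripper_width: 0.699
time_s: 25.15
tcp_pos: [0.4057, 0.2242, 0.1167]
ee_rot: [[-0.913, -0.408, 0.001], [-0.408, 0.913, 0.001], [-0.001, 0.0, -1.0]]
wrist_force: [0.2, -0.1, -5.9]
gripper_width: 0.703
[0.4056316  0.22421486 0.11671185] 25.2
```

View pics/w8o.png

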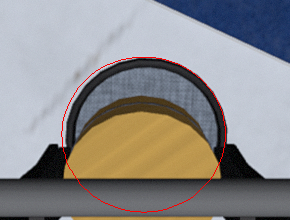

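A is held level and aligned with the cup to about 1–2 mm. Lowering.

```bash
python3 -m inch '[{"slide":[-0.05,0.05,-1.5],"yaw":0,"hand":1},{"slide":[-0.05,0.05,-2.5],"yaw":0,"hand":1},{"slide":[-0.05,0.05,-3],"yaw":0,"hand":1},{"slide":[-0.05,0.05,-3.2],"yaw":0,"hand":1},{"slide":[-0.05,0.05,-3.35],"yaw":0,"hand":1},{"slide":[-0.05,0.05,-3.35],"yaw":0,"hand":1},{"slide":[-0.05,0.05,-3.35],"yaw":0,"hand":1}]'
```

```text
time_s: 26.08
tcp_pos: [0.405, 0.2248, 0.083]
ee_rot: [[-0.913, -0.409, 0.001], [-0.409, 0.913, 0.001], [-0.001, 0.0, -1.0]]
wrist_force: [-0.6, 0.5, -4.0]
gripper_width: 0.7
```

Fz only went from -5.9 to -4.0 N, so A is barely touching. Going about 1 mm lower before release.

```bash
python3 -m inch '[{"slide":[0,0,-0.05],"yaw":0,"hand":1},{"slide":[0,0,-0.1],"yaw":0,"hand":1},{"slide":[0,0,-0.1],"yaw":0,"hand":1}]'
```

```text
time_s: 26.45
tcp_pos: [0.405, 0.2247, 0.0829]
ee_rot: [[-0.913, -0.409, 0.001], [-0.409, 0.913, 0.001], [-0.001, 0.0, -1.0]]
wrist_force: [-2.4, -1.0, 7.2]
gripper_width: 0.702
```

Firm contact now (Fz +7.2 N). Releasing, retreating clear of the top view, and checking.

```bash
python3 -m inch '[{"slide":[0,0,0],"yaw":0,"hand":0.2},{"slide":[0,0,0],"yaw":0,"hand":0.1},{"slide":[0,0,0],"yaw":0,"hand":0.05},{"slide":[0,0,0],"yaw":0,"hand":0},{"slide":[0,0,1],"yaw":0,"hand":0},{"slide":[0,0,4],"yaw":0,"hand":0},{"slide":[0,0,9],"yaw":0,"hand":0},{"slide":[0,0,14],"yaw":0,"hand":0},{"slide":[1,-3,18],"yaw":0,"hand":0},{"slide":[2,-8,20],"yaw":0,"hand":0}]'
python3 -m inch '[{"slide":[0,-5,0],"yaw":0,"hand":0},{"slide":[0,-10,0],"yaw":0,"hand":0},{"slide":[0,-14,0],"yaw":0,"hand":0},{"slide":[0,-15,0],"yaw":0,"hand":0},{"slide":[0,-15,0],"yaw":0,"hand":0},{"slide":[0,-15,0],"yaw":0,"hand":0}]'
python3 - <<'E'
from h import *
T=pose('top');t=capture('top');s=capture('side')
cv2.imwrite('pics/fin.png',np.vstack([t[170:320,150:470],s[170:420,150:470]]))
hsv=cv2.cvtColor(t,cv2.COLOR_BGR2HSV);m=(hsv[...,0]<28)&(hsv[...,0]>8)&(hsv[...,1]>90)
cups=dict(a=(.4054,.2248),b=(.5718,.2175),c=(.4146,-.2212),d=(.5917,-.2294))
for n,c in cups.items():
    u,v=proj(T,(*c,.033)).astype(int);r=np.zeros(m.shape,bool);r[v-22:v+23,u-22:u+23]=1
    for k in blobs(m&r,40):
        x,d=circ(T,k,.033);print(n,(x-c)*1e3,d)
print(sense()['tcp_pos'],sense()['wrist_force'],sense()['time_s'])
E
```

```text
time_s: 27.7
tcp_pos: [0.4256, 0.1448, 0.2851]
ee_rot: [[-0.911, -0.411, 0.005], [-0.411, 0.912, 0.003], [-0.006, 0.001, -1.0]]
wrist_force: [0.7, -0.1, -0.6]
gripper_width: 1.0
time_s: 28.45
tcp_pos: [0.425, -0.0047, 0.2819]
ee_rot: [[-0.912, -0.409, 0.0], [-0.409, 0.912, 0.0], [-0.0, 0.0, -1.0]]
wrist_force: [0.2, -0.3, 0.5]
gripper_width: 1.0
b [-3.25152457 -2.66880581] 46.58711903122383
c [-0.61419681 -1.3370365 ] 35.80918345228608
d [-2.24753949 -1.03027509] 24.69161666255242
[ 0.42495922 -0.00455205  0.28177239] [-0.54482136  0.18352263 -0.21160306] 28.55
```

View pics/fin.png

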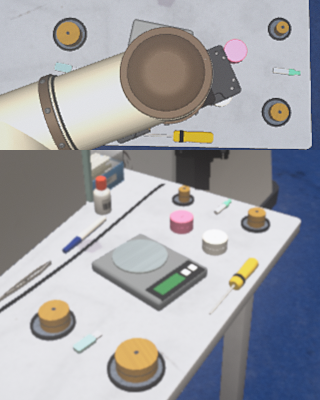

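The final view shows all four weights upright in their own cups and the pan empty. B, C and D are within about 4 mm of their cup centres, against 8 mm of clearance. The arm hides A from above, but the side view shows it seated flat.

```bash
python3 -c "
from station import *
print(finish_job())"
```

```text
the job is handed in; nothing more can be done
None
```

I took the stack apart from the top and lowered each weight (D, C, B, then A) into its own cup until the wrist force showed contact. I then released it, and handed the job in at about 28.6 s of the 115 s allowed.

- **Final pictures:** The pan is empty, all four weights stand upright in the right cups, and the decoys look undisturbed. The gripper was open and clear of everything, with wrist force near zero.
- **Centring:** From the top camera, B, C and D are about 4.2, 1.5 and 2.5 mm from their cup centres, and their clearance is 8 mm.
- **Weight A:** The arm hid A from the top camera, so I have no measured offset for it. I confirmed it by the side view, the rim overlay before lowering (about 1–2 mm off) and the contact force. A was barely touching at the first lowering, so I went a further 1 mm before releasing.

No check failed.

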